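Draw the spatula out through the case window

ROBOT

A 6-joint arm with a two-finger parallel gripper is mounted at the origin on a cart in front of the work surface, level with it; the furniture and walls round the work are solid. World frame = base frame: x ahead of the robot, y to its left, z up, the work surface at z = 0. Lengths are in m, angles in degrees, forces in N, time in s.
With the tool pointing down it reaches from about 0.35 to 1 m from the base axis. Payload 7.1 kg.
Tool frame: the origin (TCP) lies on the mounting face of the last link; the fingertips stand 173 mm ahead of it and the grasp point (between the pads) lies 155 mm ahead of it; z points along the fingers, y is the line along which they close (so a half turn about z gives the same grasp; the last joint's range is limited). The gripper opens to 85 mm and grips with 20 to 120 N. Pads are 22 mm wide; open, the fingers measure 114 mm over their backs; the gripper's body (76 mm by 85 mm) begins 54 mm behind the grasp point. The pads swing forward as they close: fully open they stand 13 mm farther back than shut.
Start: joints at [64.916, 24.242, 93.386, -0, 62.372, -1.089], TCP at [0.254, 0.571, 0.405] pointing down, gripper open.
Joint ranges: [-172.04, 172.04], [-51.8, 120.97], [4.93, 147.93], [-75.15, 255.16], [6.16, 154.13], [-145.62, 145.62]. Speed limits (degrees/s): [136.94, 136.94, 172.46, 180, 180, 180].

INTERFACE

Orientations are given as a 3x3 rotation matrix whose columns are the frame's x, y, z axes.
In Python, from rig import env gives the robot as it stands. The module is installed in compiled form; this text tells all that it offers.
- The arm moves only by the shell command python3 -m crank 'ROWS' [FORCE]. ROWS is text: rows parted by semicolons, each of 7 numbers parted by spaces: the shift along the tool's x, y, z in units of 50 cm (1.0 is 50 cm), then the turn, a rotation vector about the tool's x, y, z in units of 90 degrees (1.0 is 90 degrees), then the closure, from -1 (fully open) to 1 (shut), so that 0 is half open. A call has 1 to 10 rows; each row is the pose to reach, as a shift and turn from the pose commanded when the call began, along the tool's axes at that moment; what a row does not reach only later rows make up. A row lasts 1/8 s, in which the tool goes at most 62.5 mm and 10.7 degrees, less where a joint would pass 70% of its speed; a pose out of reach is approached as far as the arm can. A call with a number of a shift or a turn outside -1 to 1 is refused whole. A call with a gripper value outside its range is refused whole. The fingers move at their own pace and stop on an object; FORCE is the grip in N (left out, the last holds). Time passes only in rows, so rows that repeat a pose let the fingers close. It gives the time, the measured TCP pose, the force, the opening and the grip force at its end, in the units of the state.
- env.get_obs(): the state, without advancing time (a new reading comes with each control period).
- env.capture(name): name is "scene" or "top" or "wrist"; returns (picture, depth): 480x640x3 uint8, blue, green, red; 480x640 float32, m along the optical axis (not along the pixel's ray), 0 where there is no reading.
- env.camera_params(name): a dict with "intrinsics" (3x3 intrinsics, pixels), "k1" (the pictures are not rectified: a ray, as slopes to the right and down, at radius r is drawn at 1 + k1 r^2 times it, then the intrinsics apply), "R" (3x3) and "t" (3): a world point X has camera coordinates R X + t. Camera axes: x right, y down, z forward; pixel columns grow to the right and rows downward; lengths in m; the calibration is good to about 2 mm. A picture is of the moment at which its call begins: read the wrist's pose just before it. camera_params takes no time and is no camera call; for the wrist camera it gives the pose at the moment of the call.
- env.sign_off(): hands the job in; it is judged then, once.
The state is a dict: "time": time; "joint_pos": joint angles; "qvel": joint speeds; "joint_torque": joint torques, N m; "tool_pos": TCP position; "ee_rot": TCP orientation; "force": force on the tool from outside, world axes, zero at the start; "moment": the same for the moment, N m; "grip_width": finger opening in m; "finger_force": force on a finger pad.
Only numpy, scipy, OpenCV 4.12 (cv2) and the standard library are available. Lean on these libraries where they do the work, as an engineer would, in place of code of your own. Each camera call takes 0.05 s, during which the arm holds its last target. There are 200 camera calls.

TASK

Take the long spatula out of the wooden display case, whose window is too short to lift it out level: grip its stick, shift it so that its head comes free of the top board, tilt it and draw it out through the window head first, without forcing it against the case. Finish while still holding it steady in the gripper with the whole spatula at least 5 cm above the top of the case, touching nothing else. Leave the snow globe, the gingerbread house and the candle jar alone.

Things in the scene. Friction and masses are not known exactly. Their poses are not given: they have to be found in the camera images.
- case: Fixed wooden display case, 176 x 516 x 84 mm (x, y, z), its long side (y axis) across the robot's view; origin at the centre of its underside, z up. Closed walls 8 mm thick; inside 160 mm (x) by 500 mm (y from -250 to +250 mm). Two fixed top boards (underside at z = 76 mm, top at z = 84 mm) cover its two ends, with an open window between them.
- window (a point): Centre of the window in the case's top, level with the top of the boards (z = 84 mm). The window is 245 mm long, from y = -166 mm to y = +79 mm in the case's frame, and as wide as the inside (160 mm); beside it the two long walls are lower, their tops at z = 48 mm. It lies off the middle, nearer the -y end, where the spatula's head is.
- floor (a point): Centre of the case's inner floor (z = 6 mm in the case). Two cross battens, 16 mm wide with tops at z = 28 mm, lie across it at y = -195 and y = +105 mm in the case; the spatula rests on them.
- spatula: Loose spatula 379 mm long lying along the case, head toward the case's -y end, both ends under the top boards. Round wooden stick 15.2 mm thick, flat red head. Origin at the end of the stick; z runs along the stick to the head, x is the thickness (points down as it lies; stick axis at x = 2 mm), y is across the head. Weighs 60 to 120 g. It starts with 107 to 117 mm of room to slide to the case's +y, under 15 mm to -y.
- grip_point (a point): Point on the stick's axis in the middle of the bare stretch between star and head, 237 mm from the end of the stick, near the balance point; at the start in the window, 36 mm above the table. Bare stick on 208 to 267 mm from the stick's end and on 0 to 106 mm; between, a flat star 78 mm wide that stands up to 18 mm above the stick's axis.
- handle_end (a point): Centre of the free end of the spatula's stick.
- head_end (a point): Centre of the outer edge of the spatula's head, 379 mm from the end of the stick. The head is 112 mm long, 80 mm wide and 13 mm thick (6 mm above and 7 mm below the stick's axis).
- globe: Bystander: red snow globe, 60 mm across and 73 mm high, standing in front of the case; origin at the centre of its underside.
- house: Bystander: gingerbread house ornament, 75 x 92 x 121 mm, standing behind the case or to its right; origin at the centre of its underside.
- jar: Bystander: white candle jar with a wooden lid, 71 mm across and 98 mm high, standing behind the case or to its right; origin at the centre of its underside.

How it is judged:
By the outcome, as a careful person would: the job done as asked, in the order asked, and still so for the second after the job is handed in, while the arm keeps its last pose, push and grip.
It also fails if it takes over 45 s, if anything falls off the work surface, if the arm or the gripper's body presses on something with over 40 N, if the wrist force passes 120 N, or if a joint passes its speed limit or range.

## Working session

There is one attempt and no reset: what is moved stays moved. The work goes in short steps, Python scripts to look and compute and a shell command to move; the robot and the scene stay as the last step left them, time stands still between calls to the robot, and variables do not carry over. Pictures are saved under pics/ and viewed, at most 10 in all, crops included, and the job is handed in when it is done.

```bash
mkdir -p pics
cat > h.py <<'E'
import numpy as np, cv2
from rig import env
def snap(n,f):
    p=env.camera_params(n); im,d=env.capture(n); cv2.imwrite('pics/'+f+'.png',im); np.savez('pics/'+f+'.npz',im=im,d=d,K=p['intrinsics'],k1=p['k1'],R=p['R'],t=p['t'])
def world(f,u,v,z=None):
    a=np.load('pics/'+f+'.npz');K,R,t=a['K'],a['R'],a['t']
    q=np.array([(u-K[0,2])/K[0,0],(v-K[1,2])/K[1,1]]);s=q.copy()
    for _ in range(20): s=q/(1+a['k1']*(s@s))
    ray=np.array([s[0],s[1],1]); o=-R.T@t; w=R.T@ray
    dep=a['d'][int(round(v)),int(round(u))] if z is None else (z-o[2])/w[2]
    return o+w*dep
E
python3 - <<'E'
from h import *
o=env.get_obs();print({k:np.round(v,3).tolist() for k,v in o.items()})
snap('scene','s0');snap('top','t0')
for n in('scene','top'):
    p=env.camera_params(n);print(n,np.round(-p['R'].T@p['t'],3),np.round(p['R'],2).tolist(),p['k1'])
E
```

```text
{'time': 0.0, 'joint_pos': [64.915, 24.285, 93.431, -0.003, 62.373, -1.088], 'qvel': [0.034, 0.037, -0.087, -0.017, -0.008, -0.022], 'joint_torque': [0.001, -55.742, -28.173, 0.0, 0.008, 0.0], 'tool_pos': [0.254, 0.571, 0.404], 'ee_rot': [[-0.914, 0.407, -0.001], [0.407, 0.914, -0.001], [-0.0, -0.002, -1.0]], 'force': [0.544, -0.71, 0.215], 'moment': [-0.038, -0.038, 0.013], 'finger_force': 0.0, 'grip_width': 0.085}
scene [-0.031 -0.745  0.714] [[0.71, -0.7, -0.02], [-0.41, -0.39, -0.83], [0.57, 0.59, -0.56]] -0.06532849864276413
top [ 0.369 -0.113  1.225] [[0.08, -1.0, -0.0], [-0.98, -0.08, -0.2], [0.2, 0.02, -0.98]] -0.03020029089997578
```

View pics/t0.png

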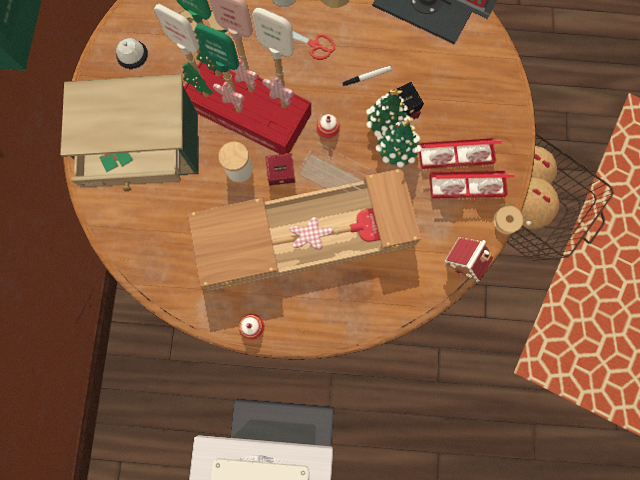

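View pics/s0.png

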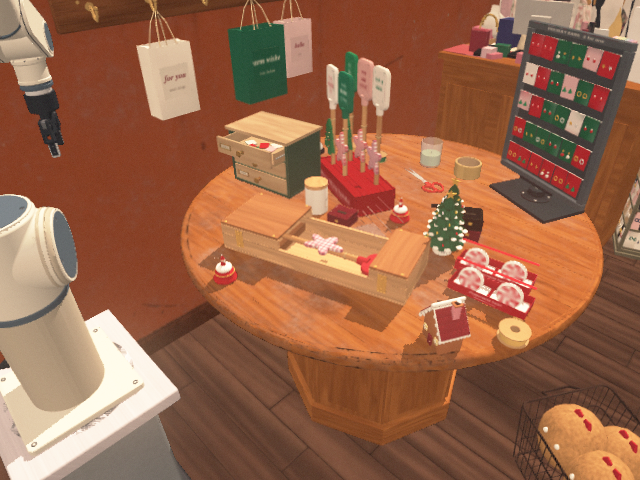

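The top view shows the case from about (190,212) to (418,238). The spatula head is at (365,225), the star at (311,235), the globe at (251,326), the jar at (236,160) and the house at (469,258). Next I'll enlarge this area.

Run:
```python
from h import *
im=cv2.imread('pics/t0.png')[155:305,180:430]
cv2.imwrite('pics/t0c.png',cv2.resize(im,None,fx=3.2,fy=3.2,interpolation=cv2.INTER_CUBIC))
```

```text
(no output)
```

View pics/t0c.png

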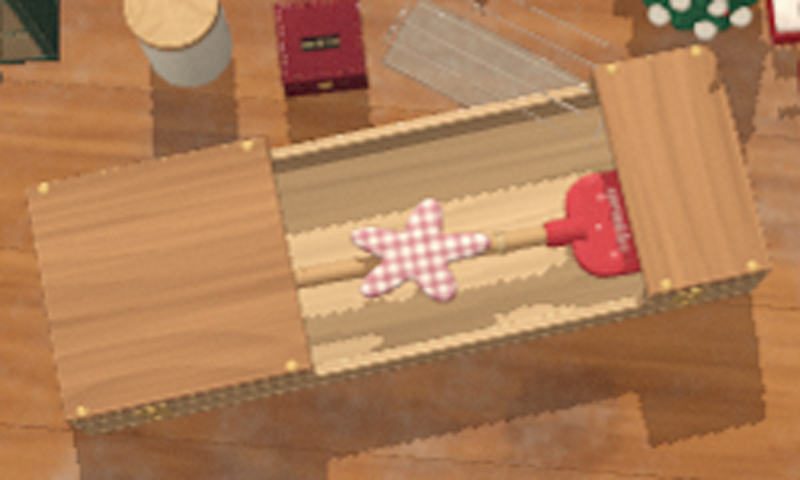

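The enlarged crop shows the left board corners at (28,190), (268,138), (314,372) and (75,415), and the right board corners at (592,66), (715,45), (770,268) and (645,298). The stick is visible at (300,277)–(365,263) and (490,243)–(548,235), and the head neck is at (546,233).

```bash
cat > fit.py <<'E'
from h import *
f=lambda x,y:(180+x/3.2,155+y/3.2)
px=[(28,190),(268,138),(314,372),(75,415),(592,66),(715,45),(770,268),(645,298)]
cs=np.array([(88,258),(88,79),(-88,79),(-88,258),(88,-166),(88,-258),(-88,-258),(-88,-166)])/1000
W=np.array([world('t0',*f(*p),z=.084)[:2] for p in px])
M,_=cv2.estimateAffinePartial2D(cs,W);s=np.hypot(M[0,0],M[1,0]);
a=np.arctan2(M[1,0],M[0,0]);Rc=np.array([[np.cos(a),-np.sin(a)],[np.sin(a),np.cos(a)]]);c=W.mean(0)-Rc@cs.mean(0)
print('scale',s,'yaw',np.degrees(a),'origin',c,'res mm',np.round(1000*(W-(cs@Rc.T+c)).max(),1))
for p,z in [((300,277),.036),((365,263),.036),((490,243),.036),((518,239),.036),((546,233),.036)]:
    w=world('t0',*f(*p),z=z)[:2];print(p,w.round(3),'case',(Rc.T@(w-c)).round(4))
E
python3 fit.py
python3 - <<'E'
import numpy as np
# 2D (case y, z) clearance check, mm
box=[(-258,-166,76,84),(79,258,76,84),(-203,-187,0,28),(97,113,0,28),(-258,258,0,6),(-258,-250,0,84),(250,258,0,84)]
pts=[(s,n) for s in np.linspace(0,379,190) for n in (-7.6,7.6)]+[(s,18) for s in np.linspace(106,208,52)]+[(s,n) for s in(0,379) for n in(-4,0,4)]
P=np.array(pts)
def clr(g,z,t):
    t=np.radians(t);s=P[:,0]-237
    y=g-s*np.cos(t)+P[:,1]*np.sin(t);zz=z+s*np.sin(t)+P[:,1]*np.cos(t); m=1e9
    for y0,y1,z0,z1 in box:
        dy=np.maximum(np.maximum(y0-y,y-y1),0);dz=np.maximum(np.maximum(z0-zz,zz-z1),0);m=min(m,np.hypot(dy,dz).min())
    return m
for g in range(20,-175,-10):
    b=max(((min(clr(g,z,t),12),t,z) for t in np.arange(0,46,1.) for z in np.arange(38,190,2.) if clr(g,z,t)>0 and z>20),key=lambda k:k[0]+.0*k[1])
    print(g,b)
def path(w,n=12):
    for a,b in zip(w,w[1:]):
        print(a,b,round(min(clr(*(np.array(a)+(np.array(b)-a)*k)) for k in np.linspace(0,1,n)),1))
path([(-98,36.2,0),(-98,44,0),(-5,44,0),(-5,70,12),(-5,72,13),(-60,86,15),(-170,116,17),(-170,250,17)])
E
```

```text
scale 0.9871491918955405 yaw 16.800244197292912 origin [ 0.64194412 -0.05683445] res mm 6.2
(300, 277) [0.61  0.015] case [-0.0094  0.078 ]
(365, 263) [ 0.625 -0.032] case [-0.0093  0.0284]
(490, 243) [ 0.647 -0.124] case [-0.0143 -0.0662]
(518, 239) [ 0.652 -0.145] case [-0.0158 -0.0874]
(546, 233) [ 0.658 -0.166] case [-0.0158 -0.1089]
20 (12, np.float64(0.0), np.float64(104.0))
10 (12, np.float64(0.0), np.float64(104.0))
0 (12, np.float64(0.0), np.float64(104.0))
-10 (12, np.float64(0.0), np.float64(104.0))
-20 (12, np.float64(0.0), np.float64(104.0))
-30 (12, np.float64(0.0), np.float64(104.0))
-40 (12, np.float64(0.0), np.float64(104.0))
-50 (12, np.float64(0.0), np.float64(104.0))
-60 (12, np.float64(0.0), np.float64(48.0))
-70 (12, np.float64(0.0), np.float64(48.0))
-80 (12, np.float64(0.0), np.float64(48.0))
-90 (12, np.float64(0.0), np.float64(48.0))
-100 (12, np.float64(0.0), np.float64(104.0))
-110 (12, np.float64(0.0), np.float64(104.0))
-120 (12, np.float64(0.0), np.float64(104.0))
-130 (12, np.float64(0.0), np.float64(104.0))
-140 (12, np.float64(0.0), np.float64(104.0))
-150 (12, np.float64(0.0), np.float64(104.0))
-160 (12, np.float64(0.0), np.float64(104.0))
-170 (12, np.float64(0.0), np.float64(104.0))
(-98, 36.2, 0) (-98, 44, 0) 0.6
(-98, 44, 0) (-5, 44, 0) 8.4
(-5, 44, 0) (-5, 70, 12) 5.3
(-5, 70, 12) (-5, 72, 13) 4.8
(-5, 72, 13) (-60, 86, 15) 3.7
(-60, 86, 15) (-170, 116, 17) 0.5
(-170, 116, 17) (-170, 250, 17) 20.1
```

```bash
cat > tgt.py <<'E'
from h import *
from scipy.spatial.transform import Rotation as Ro
def plan(pos,R,label=''):
    o=env.get_obs();p=np.array(o['tool_pos']);r=np.array(o['ee_rot'])
    print(label,'shift',np.round(r.T@(np.array(pos)-p)/.5,3),'turn',np.round(Ro.from_matrix(r.T@R).as_rotvec(degrees=True)/90,3))
def down(yaw): # tool y at yaw deg, z down
    a=np.radians(yaw);y=np.array([np.cos(a),np.sin(a),0]);z=np.array([0,0,-1.]);return np.c_[np.cross(y,z),y,z]
E
python3 -m crank '-0.656 -0.493 0 0 0 0.28 -1;-0.656 -0.493 0 0 0 0.28 -1;-0.656 -0.493 0 0 0 0.28 -1;-0.656 -0.493 0 0 0 0.28 -1;-0.656 -0.493 0 0 0 0.28 -1;-0.656 -0.493 0 0 0 0.28 -1;-0.656 -0.493 0 0 0 0.28 -1;-0.656 -0.493 0 0 0 0.28 -1'
python3 -c "
from tgt import *
plan([.652,-.146,.36],down(14.8))"
```

```text
time: 1.1
tool_pos: [0.4543, 0.2105, 0.4045]
ee_rot: [[-0.651, 0.759, -0.0], [0.759, 0.651, -0.0], [-0.0, -0.0, -1.0]]
force: [-0.0, -0.3, -0.1]
grip_width: 0.0854
finger_force: 0.0
 shift [-0.799 -0.164  0.089] turn [-0.     0.     0.287]
```

```bash
python3 -m crank '-0.8 -0.164 0.089 0 0 0.287 -1;-0.8 -0.164 0.089 0 0 0.287 -1;-0.8 -0.164 0.089 0 0 0.287 -1;-0.8 -0.164 0.089 0 0 0.287 -1;-0.8 -0.164 0.089 0 0 0.287 -1;-0.8 -0.164 0.089 0 0 0.287 -1;-0.8 -0.164 0.089 0 0 0.287 -1;-0.8 -0.164 0.089 0 0 0.287 -1;-0.8 -0.164 0.089 0 0 0.287 -1'
python3 -c "
from h import *
snap('wrist','w1')"
```

```text
time: 2.22
tool_pos: [0.6526, -0.1426, 0.3597]
ee_rot: [[-0.259, 0.966, -0.001], [0.966, 0.259, 0.001], [0.001, -0.001, -1.0]]
force: [-0.4, 0.8, 0.5]
grip_width: 0.0853
finger_force: 0.0
```

View pics/w1.png

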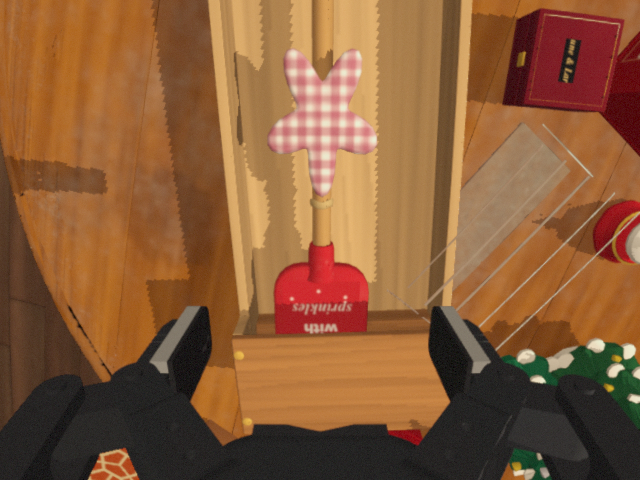

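Wrist view: the star tip is at (322,195), there is a ring at (321,203), bare stick runs along rows 208–242 at u≈321, and the neck starts at (321,242). The board's inner edge is at row ~335, and the outer edges of the low walls are at (209,0) and (472,0).

```bash
cat >> fit.py <<'E'
print('--wrist')
g=lambda u,v,z:world('w1',u,v,z=z)
def cc(w): return (Rc.T@(w[:2]-c)).round(4)
for n,u,v,z in [('edgeL',236,337,.084),('edgeR',448,334,.084),('wallLo',209,2,.048),('wallLo2',233,280,.048),('wallRo',472,2,.048),('wallRo2',455,280,.048),('stick far',322,20,.036),('ring',321,203,.036),('neck',321,242,.036),('bare mid',321,225,.036),('headL',276,300,.042),('headR',367,300,.042)]:
    w=g(u,v,z);d=world('w1',u,v);print(n,w.round(4)[:2],'case',cc(w),'depth z',d[2].round(3))
E
python3 fit.py | sed -n '/wrist/,$p'
```

```text
--wrist
edgeL [ 0.6132 -0.2352] case [-0.0791 -0.1625] depth z 0.082
edgeR [ 0.7651 -0.1921] case [ 0.0788 -0.165 ] depth z 0.219
wallLo [ 0.5427 -0.0155] case [-0.083   0.0682] depth z 0.048
wallLo2 [ 0.5979 -0.2082] case [-0.0859 -0.1322] depth z 0.001
wallRo [0.7114 0.0304] case [0.0917 0.0634] depth z 0.047
wallRo2 [ 0.7716 -0.1617] case [ 0.0938 -0.1379] depth z 0.007
stick far [ 0.6176 -0.005 ] case [-0.0084  0.0566] depth z 0.044
ring [ 0.6508 -0.1311] case [-0.013  -0.0737] depth z 0.044
neck [ 0.6592 -0.1624] case [-0.014 -0.106] depth z 0.043
bare mid [ 0.6555 -0.1485] case [-0.0135 -0.0917] depth z 0.043
headL [ 0.6356 -0.2198] case [-0.0532 -0.1542] depth z 0.041
headR [ 0.7093 -0.2   ] case [ 0.0231 -0.1565] depth z 0.04
```

```bash
python3 -c "
from tgt import *
plan([.6555,-.1485,.25],down(14.8),'hi');plan([.6555,-.1485,.191],down(14.8),'lo')
p=env.camera_params('wrist');o=env.get_obs();r=np.array(o['ee_rot']);print('cam in tool',r.T@(-p['R'].T@p['t']-o['tool_pos']), (r.T@p['R'].T).round(2))"
```

```text
hi shift [-0.014  0.003  0.22 ] turn [-0.001 -0.001  0.003]
lo shift [-0.014  0.003  0.338] turn [-0.001 -0.001  0.003]
cam in tool [0.07870363 0.00067216 0.03061088] [[-0.   -0.95 -0.31]
 [ 1.    0.   -0.  ]
 [ 0.   -0.31  0.95]]
```

```bash
python3 -m crank '-0.014 0.003 0.11 0 0 0 0;-0.014 0.003 0.22 0 0 0 0;-0.014 0.003 0.22 0 0 0 0;-0.014 0.003 0.28 0 0 0 0;-0.014 0.003 0.338 0 0 0 0;-0.014 0.003 0.338 0 0 0 0;-0.014 0.003 0.338 0 0 0 0' 60
python3 -c "
from h import *
snap('wrist','w2')"
```

```text
time: 3.15
tool_pos: [0.6572, -0.1501, 0.1939]
ee_rot: [[-0.259, 0.966, 0.003], [0.966, 0.259, -0.001], [-0.002, 0.003, -1.0]]
force: [0.8, -0.2, 0.6]
grip_width: 0.0429
finger_force: 0.0
```

View pics/w2.png

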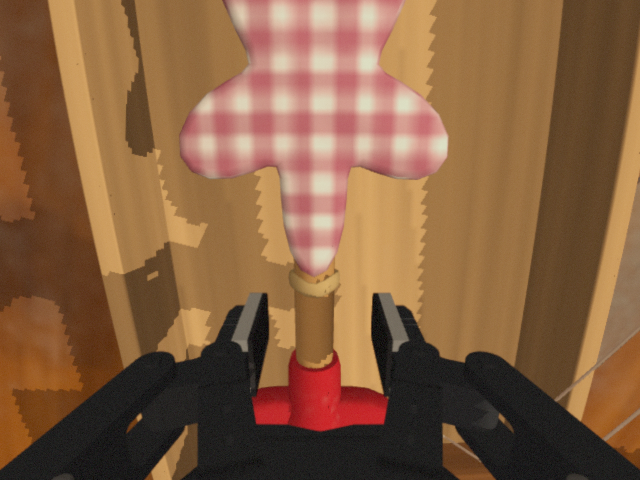

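The stick is centred at u≈315 between the pads (258 and 382), which lie between the ring (row 280) and the neck (row 360). I'll shift about 1.5 mm to the left, go down 2 mm and close.

```bash
python3 -m crank '0 -0.003 0.004 0 0 0 0;0 -0.003 0.004 0 0 0 0.6;0 -0.003 0.004 0 0 0 1;0 -0.003 0.004 0 0 0 1;0 -0.003 0.004 0 0 0 1;0 -0.003 0.004 0 0 0 1;0 -0.003 0.004 0 0 0 1' 80
python3 - <<'E'
import numpy as np
from scipy.optimize import minimize
box=[(-258,-166,76,84),(79,258,76,84),(-203,-187,0,28),(97,113,0,28),(-258,258,0,6),(-258,-250,0,84),(250,258,0,84)]
G=231
P=np.array([(s,n) for s in np.linspace(0,379,127) for n in (-7.6,7.6)]+[(s,18) for s in np.linspace(106,208,52)])
def clr(g,z,t):
    t=np.radians(t);s=P[:,0]-G
    y=g-s*np.cos(t)+P[:,1]*np.sin(t);zz=z+s*np.sin(t)+P[:,1]*np.cos(t); m=1e9
    for y0,y1,z0,z1 in box:
        dy=np.maximum(y0-y,y-y1);dz=np.maximum(z0-zz,zz-z1);o=np.maximum(dy,dz)
        m=min(m,np.where(o>0,np.hypot(np.maximum(dy,0),np.maximum(dz,0)),o).min())
    return m
# starting level (g=-91,z=44): g1 slide, then free waypoints
def pathc(w,n=8): return [round(float(min(clr(*(np.array(a)+(np.array(b)-a)*k)) for k in np.linspace(0,1,n))),1) for a,b in zip(w,w[1:])]
rng=np.random.default_rng(0)
w=[(-91,46,0),(3,46,0),(3,68,12),(-60,84,15),(-110,98,16),(-165,118,17)]
best=pathc(w);
for i in range(2500):
    v=[w[0]]+[tuple(np.array(x)+rng.normal(0,[2,2,1])) for x in w[1:]]
    v[1]=(v[1][0],v[1][1],0);v[-1]=(-170,v[-1][1],v[-1][2])
    c=pathc(v)
    if min(c)+.05*sum(c)>min(best)+.05*sum(best): w,best=v,c
print([np.round(x,1).tolist() for x in w],best, clr(-91,38,0))
E
```

```text
time: 4.08
tool_pos: [0.6548, -0.1508, 0.1899]
ee_rot: [[-0.258, 0.966, 0.0], [0.966, 0.258, -0.0], [-0.0, 0.0, -1.0]]
force: [-1.2, 0.9, 6.4]
grip_width: 0.0125
finger_force: 77.9
[[-91, 46, 0], [4.8, 47.3, 0.0], [-14.0, 68.4, 11.3], [-53.6, 77.5, 11.6], [-100.2, 91.4, 11.9], [-170.0, 121.9, 14.6]] [10.4, 7.2, 7.2, 7.4, 10.5] 2.3999999999999986
```

```bash
python3 -m crank '0 0 -0.006 0 0 0 1;0 0 -0.012 0 0 0 1;0 0 -0.018 0 0 0 1;0 0 -0.022 0 0 0 1;0 0 -0.022 0 0 0 1;0 0 -0.022 0 0 0 1' 80
python3 -c "
from h import *
snap('wrist','w3')"
```

```text
time: 4.82
tool_pos: [0.6546, -0.1507, 0.2002]
ee_rot: [[-0.258, 0.966, -0.0], [0.966, 0.258, 0.0], [0.0, -0.0, -1.0]]
force: [0.4, -0.3, -0.1]
grip_width: 0.0128
finger_force: 77.9
```

View pics/w3.png

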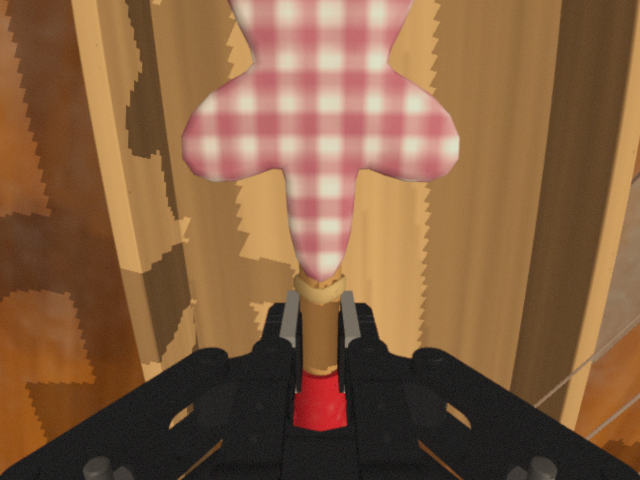

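The spatula is gripped and lifted: the star now looks larger at 183–459 px. The pads hold bare stick between the ring (row 290) and the neck (row 375). Now I'll slide it 97 mm toward +y.

```bash
python3 -m crank '0.02 0 0 0 0 0 1;0.05 0 0 0 0 0 1;0.08 0 0 0 0 0 1;0.11 0 0 0 0 0 1;0.14 0 0 0 0 0 1;0.165 0 0 0 0 0 1;0.185 0 0 0 0 0 1;0.194 0 0 0 0 0 1;0.194 0 0 0 0 0 1' 80
python3 -c "
from h import *
snap('wrist','w4');snap('scene','s4');snap('top','t4')
a=cv2.imread('pics/w4.png');b=cv2.imread('pics/s4.png')[170:320,200:450]
cv2.imwrite('pics/m4.png',np.hstack([cv2.resize(a,(400,300)),cv2.resize(b,(400,300))]))"
```

```text
time: 6.0
tool_pos: [0.6296, -0.0569, 0.2002]
ee_rot: [[-0.259, 0.966, 0.0], [0.966, 0.259, -0.0], [-0.0, 0.0, -1.0]]
force: [0.4, -1.3, 0.3]
grip_width: 0.0127
finger_force: 77.9
```

View pics/m4.png

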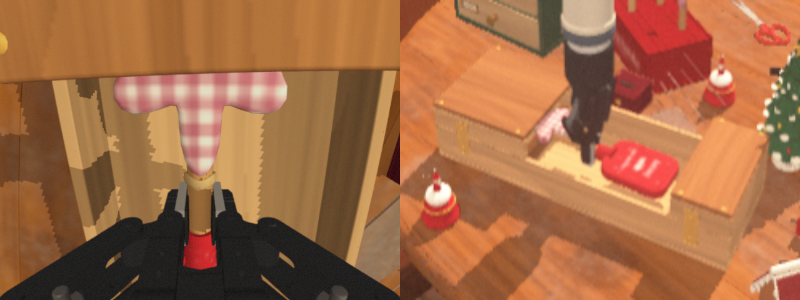

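The head is free of the -y board in both views. The star tip is at about (203,175) and the +y board edge is at row 80 in the left half. Now I'll tilt it head up.

```bash
python3 -m crank '0.004 0 -0.006 0 -0.021 0 1;0.008 0 -0.013 0 -0.042 0 1;0.012 0 -0.019 0 -0.063 0 1;0.015 0 -0.026 0 -0.084 0 1;0.019 0 -0.032 0 -0.105 0 1;0.023 0 -0.038 0 -0.126 0 1;0.023 0 -0.038 0 -0.126 0 1;0.023 0 -0.038 0 -0.126 0 1' 80
python3 -c "
from h import *
snap('wrist','w5');snap('scene','s5');snap('top','t5')
a=cv2.imread('pics/w5.png');b=cv2.imread('pics/s5.png')[170:320,200:450]
cv2.imwrite('pics/m5.png',np.hstack([cv2.resize(a,(400,300)),cv2.resize(b,(400,300))]))"
```

```text
time: 7.15
tool_pos: [0.6267, -0.0462, 0.2191]
ee_rot: [[-0.253, 0.966, 0.051], [0.947, 0.258, -0.189], [-0.196, -0.0, -0.981]]
force: [-0.1, 0.2, -0.5]
grip_width: 0.0127
finger_force: 77.9
```

View pics/m5.png

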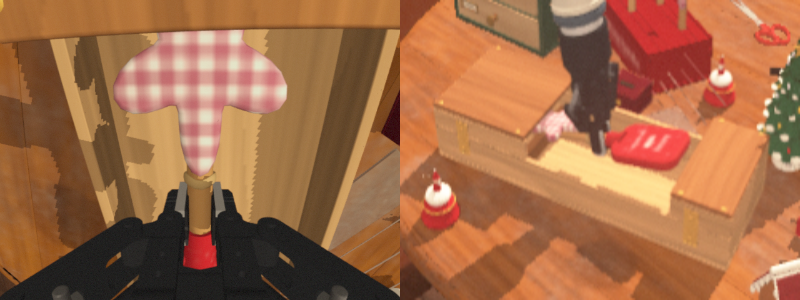

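The posture in the gripper is unchanged and there is no contact force. The head in the right half at (650,145) is clear of the board. Now I'll draw it out head first.

```bash
python3 -m crank '-0.02 0 0 0 0 0 1;-0.05 0 -0.001 0 -0.001 0 1;-0.08 0 -0.002 0 -0.003 0 1;-0.112 0 -0.005 0 -0.004 0 1;-0.143 0 -0.008 0 -0.006 0 1;-0.174 0 -0.011 0 -0.007 0 1;-0.208 0 -0.019 0 -0.014 0 1;-0.242 0 -0.027 0 -0.022 0 1;-0.276 0 -0.035 0 -0.03 0 1;-0.309 0 -0.043 0 -0.037 0 1' 80
python3 -m crank '0 0 0 0 0 0 1;0 0 0 0 0 0 1' 80
python3 -c "
from h import *
snap('wrist','w6');snap('scene','s6');snap('top','t6')
a=cv2.imread('pics/t6.png')[140:300,170:440];b=cv2.imread('pics/s6.png')[140:340,200:450]
cv2.imwrite('pics/m6.png',np.hstack([cv2.resize(a,(400,300)),cv2.resize(b,(400,300))]))"
```

```text
time: 8.55
tool_pos: [0.665, -0.1891, 0.2713]
ee_rot: [[-0.25, 0.966, 0.066], [0.934, 0.258, -0.245], [-0.254, 0.0, -0.967]]
force: [-0.4, -0.4, -1.5]
grip_width: 0.0127
finger_force: 77.9
time: 8.8
tool_pos: [0.6644, -0.188, 0.2704]
ee_rot: [[-0.25, 0.966, 0.065], [0.935, 0.258, -0.244], [-0.253, -0.001, -0.968]]
force: [0.1, -1.0, -1.1]
grip_width: 0.0128
finger_force: 77.9
```

View pics/m6.png

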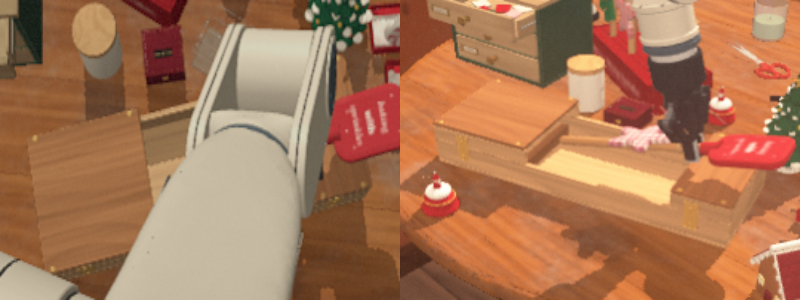

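The whole spatula is out of the window. In the right half the handle end is at (562,142), clear of the +y board edge. Now I'll lift it straight up by 13 cm.

```bash
python3 -m crank '-0.006 0 -0.024 0 0 0 1;-0.015 0 -0.058 0 0 0 1;-0.024 0 -0.092 0 0 0 1;-0.033 0 -0.126 0 0 0 1;-0.042 0 -0.16 0 0 0 1;-0.051 0 -0.194 0 0 0 1;-0.06 0 -0.228 0 0 0 1;-0.066 0 -0.252 0 0 0 1;-0.066 0 -0.252 0 0 0 1;-0.066 0 -0.252 0 0 0 1' 80
python3 -m crank '0 0 0 0 0 0 1;0 0 0 0 0 0 1;0 0 0 0 0 0 1;0 0 0 0 0 0 1;0 0 0 0 0 0 1;0 0 0 0 0 0 1' 80
python3 -c "
from h import *
snap('wrist','w7');snap('scene','s7')
a=cv2.imread('pics/w7.png');b=cv2.imread('pics/s7.png')
cv2.imwrite('pics/m7.png',np.hstack([cv2.resize(a,(400,300)),cv2.resize(b,(400,300))]))"
```

```text
time: 10.2
tool_pos: [0.6645, -0.1881, 0.4003]
ee_rot: [[-0.25, 0.966, 0.064], [0.935, 0.258, -0.244], [-0.253, -0.001, -0.968]]
force: [-1.0, 0.6, -0.9]
grip_width: 0.013
finger_force: 77.9
time: 10.95
tool_pos: [0.6647, -0.1882, 0.401]
ee_rot: [[-0.25, 0.966, 0.066], [0.935, 0.258, -0.245], [-0.253, 0.0, -0.967]]
force: [0.1, -1.4, -0.6]
grip_width: 0.0129
finger_force: 77.9
```

View pics/m7.png

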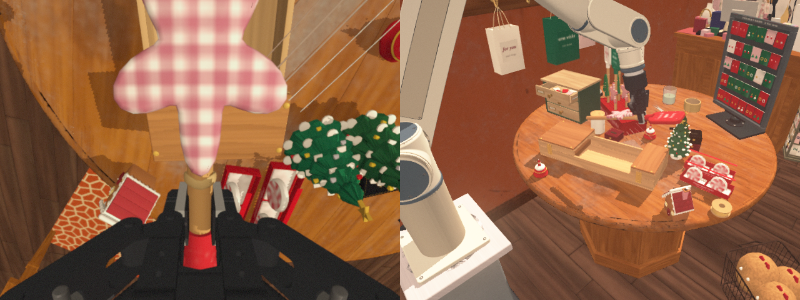

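```bash
python3 -c "
from rig import env
print(env.sign_off())"
```

```text
the job is handed in; nothing more can be done
None
```

The spatula is out of the case head first and held steady in the gripper, with its lowest point about 10 cm above the case top by my arm-pose estimate. I saw no contact forces while drawing it out, the three bystanders were not touched, and the job is handed in.

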